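# Unlock the knife box and hold the sprung lock open

## Task

Take the key with the rectangular grip out of the wooden key block, put it straight down into the lock on top of the grey knife box and press it past the sticky pins and the sprung plunger until it is fully home, then turn it a quarter turn clockwise (seen from above), as far as it goes. The lock springs back when let go, so finish while still gripping the key and holding it fully turned. Leave the round key in the block, and do not push the vegetables about.

Things in the scene. Friction and masses are not known exactly. Their poses are not given: they have to be found in the camera images.
- box_key: The key to use: black grip, a rectangular plate 36 mm along x, 12 mm thick (y), 40 mm tall (z 0 to +40; origin = centre of its underside, z up). Below it a steel shank 6.5 mm thick, at its end a flat bit 22 mm along x, 6 mm thick, 10 mm tall, rounded nose, ending 44 mm below the origin. Same after a half turn. 40 to 85 g. Starts upright in either slot of the block, grip resting on its top.
- key_tip (a point): Middle of the lower end of that key's bit, 44 mm below the key's origin on its axis; same axes as the key.
- other_key: The wrong key, to be left alone: black plastic grip that is a round disc 40 mm across and 12 mm thick (top 42 mm above the block), with a flat straight blade. Stands in the other slot of the block. Origin: centre of the grip's underside.
- key_block: Fixed light wooden block 150 mm along x, 60 mm along y, 56 mm tall, origin at the centre of its underside. Two slots in its top at x = -45 and +45 mm, each 24 mm along x by 8 mm along y and 50 mm deep; they hold the two keys, whose x axes lie along the block's x axis, pulled out straight up.
- knife_box: Fixed grey steel box 140 mm along x, 240 mm along y, lid 90 mm above the table; origin at the centre of its underside. Brass lock, 45 mm square, in the middle of the lid, face 92 mm above the table. On the lid, 45 to 117 mm towards +y from the lock, is a sliding bolt with staple and keeper, at most 16 mm high; the bolt draws back 14 mm as the key turns.
- lock_mouth (a point): Centre of the key slot in the lock's top face; z up, x along the slot. Slot 24 mm (x) by 8 mm (y), rim bevelled 2 mm, walls straight down for 28 mm. The key's x must lie along this x, either way round. Its resistance is told under slot_pins. Fully home: key_tip 40 mm below this point, grip underside 4 mm above the lock face. It turns only with the tip at least 38 mm down.
- lock_plug (a joint): Turn of the lock's plug, which only the key's bit can reach: 0 at rest (key slot in line), grows clockwise seen from above, stop at 1.57 rad. The key has up to about 0.1 rad of play in the plug. A return spring pulls it back to 0 with 0.03 N m at rest rising to 0.18 N m at the stop.
- onion: Brown onion 74 mm across, 78 mm tall, bystander; origin under its centre.
- potato_a: Peeled potato 85 mm long, 54 mm tall, lying along its x, bystander; origin under its centre.
- potato_b: Peeled potato 70 mm long, 50 mm tall, lying along its x, bystander between the key block and the box; origin under its centre.
- potato_c: Peeled potato 95 mm long, 58 mm tall, lying along its x, bystander; origin under its centre.
- carrot: Carrot 207 mm long, 36 mm thick, lying along its x, bystander; origin under its centre.
- courgette: Courgette 182 mm long, 46 mm thick, lying along its x, bystander; origin under its centre.
- garlic: Garlic clove 30 mm long, 18 mm thick, bystander; origin under its centre.
- slot_pins (a point): Point on the lock's axis 14 mm below lock_mouth, where two sticky sprung pins poke into the slot, one from each y side, and catch the bit when the tip is 12 to 18 mm down: pushing straight past takes 5 to 8 N, twisting to and fro by 0.07 rad meanwhile about half. From 31 mm down a sprung plunger pushes the key back up with 1.5 to 3 N. Once turned, the bit is caught under the slot's walls.

How it is judged:
By the outcome, as a careful person would: the job done as asked, in the order asked, and still so for the second after the job is handed in, while the arm keeps its last pose, push and grip.
It also fails if it takes over 58 s, if anything falls off the work surface, if the arm or the gripper's body presses on something with over 40 N, if the wrist force passes 120 N, or if a joint passes its speed limit or range.

## Robot

A 7-joint arm with a two-finger parallel gripper is mounted at the origin on the work surface. World frame = base frame: x ahead of the robot, y to its left, z up, the work surface at z = 0. Lengths are in mm, angles in rad, forces in N, time in s.
With the tool pointing down it reaches from about 400 to 875 mm from the base axis. Payload 4.4 kg.
Tool frame: the origin (TCP) lies midway between the tips of the shut fingers; the grasp point (between the pads) lies 19 mm behind it (ctrl.grip_point_offset is the distance from the TCP to the grasp point, in mm); z points along the fingers, y is the line along which they close (so a half turn about z gives the same grasp; the last joint's range is limited). The gripper opens to 85 mm and grips with 20 to 120 N. Pads are 22 mm wide; open, the fingers measure 114 mm over their backs; the gripper's body (76 mm by 85 mm) begins 54 mm behind the grasp point. The pads swing forward as they close: fully open they stand 13 mm farther back than shut.
Start: joints at [1.157, 0.628, 0.038, 1.517, -0.027, 0.996, -0.02], TCP at [221.568, -611.086, 231.313] pointing down, gripper open.
Joint ranges: [-3.06, 3.06], [-0.37, 2.12], [-1.25, 1.32], [0.18, 2.47], [-1.1, 4.24], [0.23, 1.98], [-2.94, 2.94]. Speed limits (rad/s): [2.57, 2.57, 3.14, 3.14, 3.14, 3.14, 3.14].

## Interface

Orientations are given as [roll, pitch, yaw] about the fixed x, y, z axes, in that order (R = Rz(yaw) Ry(pitch) Rx(roll)).
In Python, from cell import ctrl, viewer, monitor, finish_job gives the robot as it stands (ctrl), with the cameras (viewer), the job as plain functions and the readings (monitor).
- The arm moves only by the shell command python3 nudge.py 'ROWS'. ROWS is a JSON list of rows, 1 to 12 of them, each written [[dx, dy, dz], [rx, ry, rz], opening]: dx, dy, dz in shares of the most that a row can go, 1 being 50 mm, then a rotation vector rx, ry, rz in parts of the range, where 1.0 means pi/2 rad, then the finger opening in mm; each row shifts and turns the commanded pose from where the row before left it, along the tool's axes as they then stand; what a row does not reach is not made up. A row lasts 1/10 s, in which the tool goes at most 50 mm and 0.15 rad, less where a joint would pass 70% of its speed; a pose out of reach is approached as far as the arm can. The fingers move at their own pace and stop on an object; the grip force is fixed at half the most. Time passes only in rows, so rows that do not move let the fingers close. It prints the time, the measured TCP pose, the force, the opening and the grip force at its end. A shift or turn number past 1, either way, is cut back to 1. Input that does not fit is refused with a message, and nothing moves.
- monitor.read_state(): the state, without advancing time (a new reading comes with each control period).
- viewer.get_image(name): name is "scene" or "top"; returns the picture (480x640x3 uint8, blue, green, red); there is no depth.
- viewer.calibration(name): a dict with "fx", "fy", "cx", "cy" (pixels), "rvec" (rotation vector, rad) and "tvec" (3), from world to camera coordinates, as OpenCV has them. Camera axes: x right, y down, z forward; pixel columns grow to the right and rows downward; lengths in mm; the calibration is good to about 2 mm. A picture is of the moment at which its call begins. calibration takes no time and is no camera call.
- finish_job(): hands the job in; it is judged then, once.
The state is a dict: "clock": time; "qpos": joint angles; "qd": joint speeds; "tau": joint torques, N m; "eef_pos": TCP position; "tool_rot": TCP orientation; "force": force on the tool from outside, world axes, zero at the start; "torque": the same for the moment, N m; "width": finger opening in mm; "gripper_force": force on a finger pad.
Only numpy, scipy, OpenCV 4.12 (cv2) and the standard library are available. Lean on these libraries where they do the work, as an engineer would, in place of code of your own. Each camera call takes 0.05 s, during which the arm holds its last target. There are 200 camera calls.

## Working session

There is one attempt and no reset: what is moved stays moved. The work goes in short steps, Python scripts to look and compute and a shell command to move; the robot and the scene stay as the last step left them, time stands still between calls to the robot, and variables do not carry over. Pictures are saved under pics/ and viewed, at most 10 in all, crops included, and the job is handed in when it is done.

```bash
ls; mkdir -p pics
python3 - <<'E'
from cell import ctrl, viewer, monitor, finish_job
import cv2
for n in("scene","top"):
    cv2.imwrite(f"pics/{n}0.png",viewer.get_image(n)); print(n,viewer.calibration(n))
s=monitor.read_state();print(s)
E
```

```text
cell.py
nudge.py
pics
scene {'fx': 528.5342394737957, 'fy': 528.5342394737957, 'cx': 326.15965239450554, 'cy': 240.87517145282862, 'rvec': array([ 2.21080113,  0.87733641, -0.35621267]), 'tvec': array([-341.36801532, -255.74019602, 1350.68221174])}
top {'fx': 581.3507348638816, 'fy': 581.3507348638816, 'cx': 327.5196961581495, 'cy': 236.87773707164868, 'rvec': array([ 2.21491842, -2.15792994,  0.06436749]), 'tvec': array([ -94.80033059,  546.92914303, 1456.14016516])}
{'clock': 0.1, 'qpos': array([ 1.15720789,  0.62929046,  0.0384698 ,  1.51825137, -0.02697646,
        0.99629267, -0.01995136]), 'qd': array([ 2.29645064e-06, -3.83812382e-03,  8.49542997e-04, -2.57118378e-03,
        4.15907326e-04,  9.57834353e-04,  1.76562677e-04]), 'tau': array([ 4.25656573e-03, -5.64531648e+01,  1.23048875e+00, -1.93972671e+01,
        1.11007490e-02,  5.48539989e-03,  4.88916342e-06]), 'eef_pos': array([ 221.3531879 , -610.56161991,  230.46295842]), 'tool_rot': array([-3.13987022e+00,  5.33354743e-05,  3.47830041e-01]), 'force': array([-0.21696975, -0.70703916, -0.04353115]), 'torque': array([ 0.04289499, -0.01653037,  0.02577317]), 'gripper_force': 0.0, 'width': 85.32670336556015}
```

View pics/scene0.png

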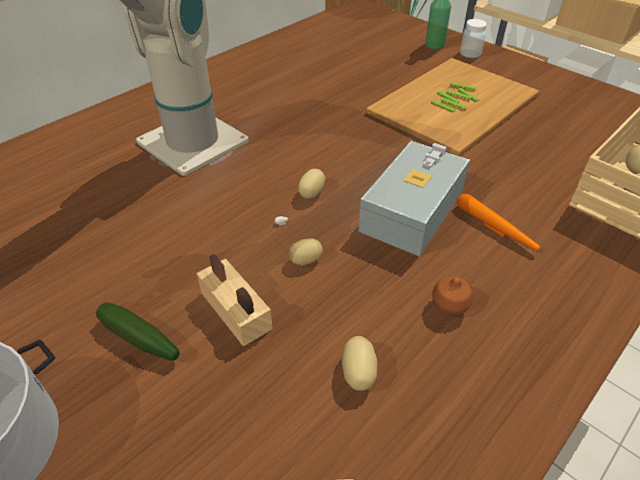

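View pics/top0.png

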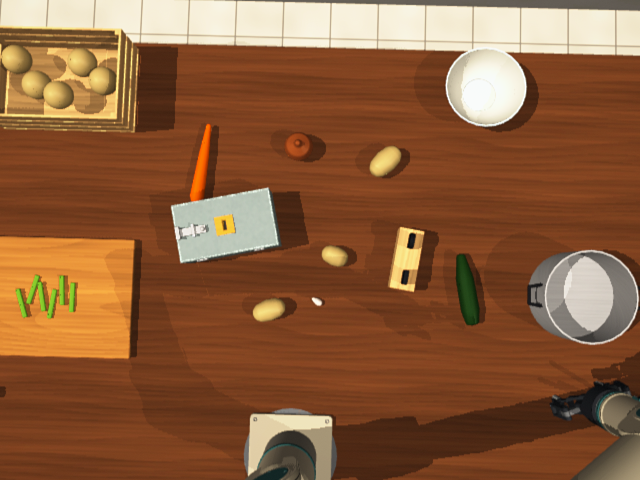

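The scene view shows the block at about (235,302), with keys at (217,267) and (245,299), and the lock at (418,179). In the top view the keys are at (411,241) and (406,277), and the lock is at (225,225). I'll zoom in to tell the keys apart.

Run:
```python
import cv2,numpy as np
a=cv2.imread("pics/scene0.png");b=cv2.imread("pics/top0.png")
r=lambda i,f:cv2.resize(i,None,fx=f,fy=f,interpolation=cv2.INTER_CUBIC)
A=r(a[245:345,190:280],5)[:, :400];A=cv2.resize(a[245:345,190:280],(360,400),interpolation=2)
B=cv2.resize(b[220:300,380:440],(300,400),interpolation=2)
C=np.hstack([A,B]);
D=cv2.resize(b[180:270,165:285],(266,200),interpolation=2);E=cv2.resize(a[140:250,355:475],(218,200),interpolation=2)
D=np.hstack([D,E]);D=np.pad(D,((0,0),(0,660-D.shape[1]),(0,0)))
cv2.imwrite("pics/crop0.png",np.vstack([C,D]))
```

```text
(no output)
```

View pics/crop0.png

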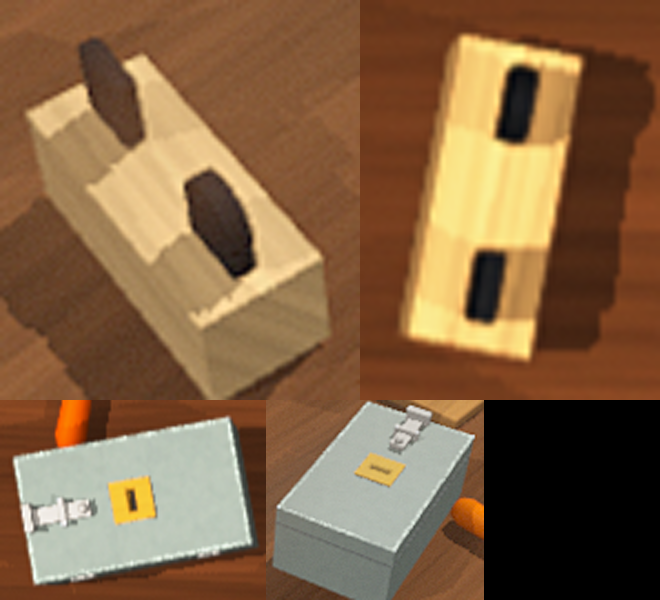

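The scene crop shows straight edges on the key nearer the robot: scene (217,267), top (406,277). The key at scene (245,299) is the round one. Next I'll measure with colour masks.

```bash
cat > h.py <<'E'
import cv2,numpy as np
from cell import ctrl, viewer, monitor, finish_job
def cam(n):
    c=viewer.calibration(n);K=np.array([[c["fx"],0,c["cx"]],[0,c["fy"],c["cy"]],[0,0,1]])
    R=cv2.Rodrigues(c["rvec"])[0];return K,R,np.array(c["tvec"])
def plane(n,px,z):
    K,R,t=cam(n);px=np.atleast_2d(px).astype(float)
    d=(np.linalg.inv(K)@np.c_[px,np.ones(len(px))].T).T@R;o=-R.T@t
    return o+d*((z-o[2])/d[:,2])[:,None]
def tri(pa,pb):
    P=[cam(n)[0]@np.c_[cam(n)[1],cam(n)[2]] for n in("scene","top")]
    X=cv2.triangulatePoints(P[0],P[1],np.array(pa,float).reshape(2,1),np.array(pb,float).reshape(2,1))[:,0];X=X[:3]/X[3]
    e=[]
    for p,q in zip(P,(pa,pb)):
        u=p@np.r_[X,1];e.append(np.round(u[:2]/u[2]-q,2))
    return X,e
def blobs(mask,roi,amin=15):
    x0,y0,x1,y1=roi;m=mask[y0:y1,x0:x1].astype(np.uint8)
    n,l,s,c=cv2.connectedComponentsWithStats(m)
    out=[]
    for i in range(1,n):
        if s[i,4]>=amin:
            q=np.argwhere(l==i)[:,::-1]+[x0,y0];out.append((s[i,4],c[i]+[x0,y0],cv2.minAreaRect(q.astype(np.float32)),q))
    return sorted(out,key=lambda o:-o[0])
E
python3 - <<'E'
from h import *
np.set_printoptions(precision=1,suppress=True)
a=cv2.imread("pics/scene0.png");b=cv2.imread("pics/top0.png")
def ax(q):  # principal dir angle in px
    w,v=np.linalg.eigh(np.cov(q.T.astype(float)));return v[:,1],np.sqrt(w*12)
def show(nm,bl,n,z):
    for A,c,r,q in bl[:3]:
        v,s=ax(q);p=plane(n,[c,c+5*v,c-5*v],z);d=p[1]-p[2]
        print(nm,A,c,"rect",np.array(r[0]),np.array(r[1]),"world",p[0],"yaw %.3f"%np.arctan(d[1]/d[0]),"size",s)
kt=blobs(b.max(2)<60,(392,228,424,292));show("key top",kt,"top",96)
hs=cv2.cvtColor(a,cv2.COLOR_BGR2HSV)
ks=blobs(a.max(2)<75,(200,245,262,315));show("key scene",ks,"scene",76)
br=lambda i:(lambda h:(h[...,0]>14)&(h[...,0]<32)&(h[...,1]>120)&(h[...,2]>110))(cv2.cvtColor(i,cv2.COLOR_BGR2HSV))
lt=blobs(br(b),(205,205,245,245));ls=blobs(br(a),(395,165,440,195))
fill=lambda o:(lambda h:cv2.minAreaRect(h))(cv2.convexHull(o[3].astype(np.float32)))
show("brass top",lt,"top",92);show("brass scene",ls,"scene",92)
def hullc(o):
    h=cv2.convexHull(o[3].astype(np.int32));m=cv2.moments(h);return np.array([m['m10'],m['m01']])/m['m00']
print("lock tri",tri(hullc(ls[0]),hullc(lt[0])))
st=blobs((b.max(2)<95),(216,213,236,238),4);show("slot top",st,"top",92)
ss=blobs((a.max(2)<120),(405,170,432,188),4);show("slot scene",ss,"scene",92)
# box lid edges: 
h=cv2.cvtColor(b,cv2.COLOR_BGR2HSV);g=blobs((h[...,1]<60)&(h[...,2]>120),(150,170,300,280));
r=cv2.minAreaRect(cv2.convexHull(g[0][3].astype(np.float32)));P=plane("top",cv2.boxPoints(r),90);print("lid",P, np.mean(P,0))
e=np.diff(P,axis=0);print("edge yaw",np.arctan2(e[:,1],e[:,0]),np.hypot(e[:,0],e[:,1]))
w=blobs((h[...,0]>10)&(h[...,0]<28)&(h[...,1]<170)&(h[...,2]>120)|(b.max(2)<60),(380,222,428,298))
r=cv2.minAreaRect(cv2.convexHull(w[0][3].astype(np.float32)));P=plane("top",cv2.boxPoints(r),56);e=np.diff(P,axis=0)
print("block",P.mean(0),"edge yaw",np.arctan2(e[:,1],e[:,0]),np.hypot(e[:,0],e[:,1]))
E
```

```text
key top 77 [411.1 240.5] rect [411.2 240.5] [ 5.4 13.8] world [ 540.6 -281.4   96. ] yaw -0.176 size [ 5.5 14. ]
key top 72 [404.7 276.9] rect [404.6 276.9] [ 5.4 12.9] world [ 453.3 -267.6   96. ] yaw -0.178 size [ 5.5 13.3]
key scene 205 [245.6 302.7] rect [245.  300.7] [26.1 11.9] world [ 551.1 -286.8   76. ] yaw -0.266 size [10.9 20.4]
brass top 329 [224.1 224.6] rect [224.2 224.6] [18.3 18.8] world [567.7 169.   92. ] yaw -1.405 size [18.6 19.4]
brass scene 278 [417.2 177.9] rect [417.1 177.8] [23.8 13.5] world [569.1 167.5  92. ] yaw 0.571 size [13.  21.4]
lock tri (array([567.8, 169.5,  90.1]), [array([-0.1,  0. ]), array([-0., -0.])])
slot top 14 [224.4 224.9] rect [224.5 224.5] [7. 1.] world [566.9 168.2  92. ] yaw 0.095 size [1.7 7.6]
lid [[612.1 302.7  90. ]
 [661.8  65.7  90. ]
 [519.1  35.2  90. ]
 [469.9 270.6  90. ]] [565.7 168.5  90. ]
edge yaw [-1.4 -2.9  1.8] [242.1 145.9 240.5]
block [ 498.1 -274.3   56. ] edge yaw [-0.2 -1.7  3. ] [153.   66.5 152.9]
```

Run:
```python
from h import *
np.set_printoptions(precision=2,suppress=True)
a=cv2.imread("pics/scene0.png");b=cv2.imread("pics/top0.png")
for th in(85,95,105):
    ks=blobs((a.max(2)<th)&(a[...,2].astype(int)-a[...,0]<40),(205,250,262,315),40)
    for k in ks:print(th,k[0],k[1],k[2])
for th in(60,80,100):
    kt=blobs(b.max(2)<th,(392,228,424,292),40)
    for k in kt:
        v=np.linalg.eigh(np.cov(k[3].T.astype(float)))[1][:,1];p=plane("top",[k[1],k[1]+5*v,k[1]-5*v],76);d=p[1]-p[2]
        print(th,k[0],k[1],p[0],np.arctan(d[1]/d[0]),plane("top",k[1],96))
ks=sorted(blobs((a.max(2)<95)&(a[...,2].astype(int)-a[...,0]<40),(205,250,262,315),40),key=lambda k:k[1][0])
kt=sorted(blobs(b.max(2)<80,(392,228,424,292),40),key=lambda k:-k[1][1])
for p,q in zip(ks,kt):print("tri",tri(p[1],q[1]))
# block right edge in top view: fit
h=cv2.cvtColor(b,cv2.COLOR_BGR2HSV)
m=((h[...,0]>8)&(h[...,0]<30)&(h[...,2]>125))|(b.max(2)<0)
pts=[]
for y in range(236,286):
    xs=np.where(m[y,385:432])[0]
    if len(xs):pts.append((xs.max()+385.5,y))
P=plane("top",pts,56)[:,:2];f=cv2.fitLine(P.astype(np.float32),cv2.DIST_HUBER,0,.1,.1).ravel();print("right edge",f,np.arctan(f[1]/f[0]))
# lid edges line fit: top & bottom image edges of grey
g=(h[...,1]<70)&(h[...,2]>110);
for fn,z in((np.min,90),(np.max,90)):
    pts=[]
    for x in range(185,265):
        ys=np.where(g[180:272,x])[0]
        if len(ys):pts.append((x,fn(ys)+180))
    P=plane("top",pts,z)[:,:2];f=cv2.fitLine(P.astype(np.float32),cv2.DIST_HUBER,0,.1,.1).ravel();print("lid edge",f,np.arctan(-f[0]/f[1]))
print(monitor.read_state()["eef_pos"])
```

```text
85 257 [244.98 301.  ] ((244.80767822265625, 300.9615173339844), (26.34825897216797, 12.480754852294922), 56.3099365234375)
85 53 [213.66 259.42] ((214.4000244140625, 261.70001220703125), (14.40000057220459, 8.199999809265137), 53.13010025024414)
95 271 [244.89 300.59] ((244.70004272460938, 300.9000244140625), (26.385601043701172, 12.969193458557129), 63.43495178222656)
95 73 [214.53 260.04] ((214.439208984375, 261.6148681640625), (14.298460006713867, 8.369830131530762), 54.46232223510742)
105 271 [244.89 300.59] ((244.70004272460938, 300.9000244140625), (26.385601043701172, 12.969193458557129), 63.43495178222656)
105 74 [214.59 260.11] ((214.439208984375, 261.6148681640625), (14.298460006713867, 8.369830131530762), 54.46232223510742)
60 77 [411.1  240.53] [ 541.84 -284.2    76.  ] -0.17623658770215625 [[ 540.61 -281.43   96.  ]]
60 72 [404.67 276.9 ] [ 453.23 -270.13   76.  ] -0.17836722220567408 [[ 453.27 -267.56   96.  ]]
80 157 [420.04 278.71] [ 449.85 -307.38   76.  ] -0.06917521220666573 [[ 449.93 -304.29   96.  ]]
80 85 [411.2  240.27] [ 542.48 -284.42   76.  ] -0.17215589551163302 [[ 541.25 -281.65   96.  ]]
80 80 [404.66 276.73] [ 453.66 -270.11   76.  ] -0.17604505756669414 [[ 453.69 -267.55   96.  ]]
100 237 [420.4  272.42] [ 465.06 -308.01   76.  ] -0.07719503232403292 [[ 464.92 -304.91   96.  ]]
100 92 [411.15 240.4 ] [ 542.16 -284.31   76.  ] -0.17947571443854504 [[ 540.93 -281.54   96.  ]]
100 83 [404.66 276.73] [ 453.64 -270.11   76.  ] -0.17610685484141886 [[ 453.66 -267.55   96.  ]]
tri (array([ 458.44, -291.47,  115.23]), [array([-9.19,  0.1 ]), array([-4.12, -3.7 ])])
tri (array([ 469.68, -264.88,   -8.1 ]), [array([-14.41,   0.17]), array([-6.13, -6.46])])
right edge [   0.99   -0.16  497.45 -307.99] -0.15986508
lid edge [  0.21  -0.98 638.27 170.8 ] 0.21128042
lid edge [  0.21  -0.98 495.49 168.24] 0.20918961
[ 221.35 -610.56  230.46]
```

The rows are not in the units I measure in: shifts go in shares of 50 mm and turns go in shares of pi/2 rad. I convert before sending: 28 mm is 0.56, 26 mm is 0.52.

```bash
python3 -c "
from h import *
print(tri((218,268.2),(404.67,276.8)),tri((244.9,300.8),(411.15,240.4)))"
python3 nudge.py '[[[0.56, -0.4, -0.08], [0, 0, 0], 50], [[0.56, -0.4, -0.08], [0, 0, 0], 50], [[0.56, -0.4, -0.08], [0, 0, 0], 50], [[0.56, -0.4, -0.08], [0, 0, 0], 50], [[0.56, -0.4, 0], [0, 0, 0], 50], [[0.56, -0.4, 0], [0, 0, 0], 50], [[0.56, -0.4, 0], [0, 0, 0], 50], [[0.56, -0.4, 0], [0, 0, 0], 50], [[0.56, -0.4, 0], [0, 0, 0], 50], [[0.56, -0.4, 0], [0, 0, 0], 50], [[0.56, -0.4, 0], [0, 0, 0], 50], [[0.52, -0.42, 0], [0, 0, 0], 50]]'
python3 nudge.py '[[[0, 0, 0], [0, 0, -0.0955], 50], [[0, 0, 0], [0, 0, -0.0955], 50], [[0, 0, 0], [0, 0, -0.0955], 50], [[0, 0, 0], [0, 0, -0.0955], 50], [[0, 0, 0], [0, 0, -0.0955], 50], [[0, 0, 0], [0, 0, -0.0955], 50], [[0, 0, 0], [0, 0, -0.0955], 50], [[0, 0, 0], [0, 0, -0.0955], 50], [[0, 0, 0], [0, 0, -0.0955], 50], [[0, 0, 0], [0, 0, -0.0955], 50], [[0, 0, 0], [0, 0, -0.0955], 50], [[0, 0, 0], [0, 0, -0.0955], 50]]'
python3 nudge.py '[[[0, 0, 0], [0, 0, -0.0955], 50], [[0, 0, 0], [0, 0, -0.0955], 50], [[0, 0, 0], [0, 0, -0.0955], 50], [[0, 0, 0], [0, 0, -0.0955], 50], [[0, 0, 0], [0, 0, -0.0955], 50], [[0, 0, 0], [0, 0, -0.0446], 50], [[0, 0, 0], [0, 0, 0], 50]]'
```

```text
(array([ 454.11289953, -269.51722055,   74.21246616]), [array([-0.71,  0.03]), array([-0.34, -0.27])]) (array([ 543.16924369, -284.00617385,   71.56838974]), [array([-0.84,  0.04]), array([-0.37, -0.31])])
clock: 1.3
eef_pos: [454.1, -269.3, 247.1]
tool_rot: [-3.141, 0.0, 0.348]
force: [0.6, -0.9, -0.4]
width: 49.9
gripper_force: 0.0
clock: 2.5
eef_pos: [453.1, -270.7, 247.0]
tool_rot: [-3.141, -0.001, 2.154]
force: [-1.1, 1.0, 0.2]
width: 49.7
gripper_force: 0.0
clock: 3.2
eef_pos: [453.1, -270.7, 246.9]
tool_rot: [3.141, -0.001, 2.968]
force: [-0.2, -0.3, 0.4]
width: 50.0
gripper_force: 0.0
```

Scaled: 25 mm is 0.5, 20 mm is 0.4.

```bash
python3 nudge.py '[[[-0.008, 0.016, 0.4], [0, 0, 0], 50], [[0, 0, 0.5], [0, 0, 0], 50], [[0, 0, 0.5], [0, 0, 0], 50], [[0, 0, 0.5], [0, 0, 0], 50], [[0, 0, 0.5], [0, 0, 0], 50], [[0, 0, 0.4], [0, 0, 0], 50], [[0, 0, 0.4], [0, 0, 0], 50], [[0, 0, 0.3], [0, 0, 0], 50], [[0, 0, 0.2], [0, 0, 0], 50], [[0, 0, 0], [0, 0, 0], 50]]'
python3 -c "
from h import *
a=viewer.get_image('scene');b=viewer.get_image('top')
f=lambda i:cv2.resize(i,(390,390),interpolation=2)
cv2.imwrite('pics/pre.png',np.hstack([f(a[190:320,165:295]),f(b[215:305,360:450])]))"
```

```text
clock: 4.2
eef_pos: [453.2, -269.6, 61.2]
tool_rot: [3.141, -0.002, 2.967]
force: [0.1, 0.3, -0.9]
width: 49.8
gripper_force: 0.0
```

View pics/pre.png

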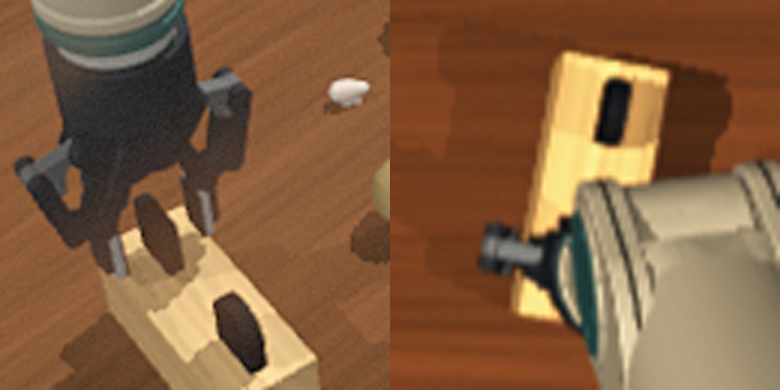

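The picture shows the fingers straddling the rectangular key at crop (160,235). The round key at (242,330) is clear of them. I'll close slowly and then pull straight up.

```bash
python3 nudge.py '[[[0, 0, 0], [0, 0, 0], 30], [[0, 0, 0], [0, 0, 0], 20], [[0, 0, 0], [0, 0, 0], 15], [[0, 0, 0], [0, 0, 0], 11], [[0, 0, 0], [0, 0, 0], 8], [[0, 0, 0], [0, 0, 0], 5], [[0, 0, 0], [0, 0, 0], 5], [[0, 0, 0], [0, 0, 0], 5]]'
```

```text
clock: 5.1
eef_pos: [454.4, -269.7, 62.9]
tool_rot: [-3.142, 0.001, 2.968]
force: [-0.7, 1.1, 4.8]
width: 11.3
gripper_force: 58.4
```

Scaled: -20 mm is -0.4, -18 mm is -0.36.

```bash
python3 nudge.py '[[[0, 0, -0.06], [0, 0, 0], 5], [[0, 0, -0.12], [0, 0, 0], 5], [[0, 0, -0.16], [0, 0, 0], 5], [[0, 0, -0.2], [0, 0, 0], 5], [[0, 0, -0.2], [0, 0, 0], 5], [[0, 0, -0.2], [0, 0, 0], 5], [[0, 0, -0.3], [0, 0, 0], 5], [[0, 0, -0.4], [0, 0, 0], 5], [[0, 0, -0.4], [0, 0, 0], 5], [[0, 0, -0.4], [0, 0, 0], 5], [[0, 0, -0.36], [0, 0, 0], 5], [[0, 0, 0], [0, 0, 0], 5]]'
```

```text
clock: 6.3
eef_pos: [455.4, -271.0, 205.2]
tool_rot: [-3.139, 0.005, 2.967]
force: [0.6, -0.2, -1.0]
width: 11.0
gripper_force: 58.6
```

Scaled: 45 mm is 0.9, 40 mm is 0.8.

```bash
python3 nudge.py '[[[-0.04, 0.4, 0], [0, 0, 0], 5], [[-0.06, 0.7, 0], [0, 0, 0], 5], [[-0.06, 0.8, 0], [0, 0, 0], 5], [[-0.06, 0.9, 0], [0, 0, 0], 5], [[-0.06, 0.9, 0], [0, 0, 0], 5], [[-0.06, 0.9, 0], [0, 0, 0], 5], [[-0.06, 0.9, 0], [0, 0, 0], 5], [[-0.06, 0.9, 0], [0, 0, 0], 5], [[-0.06, 0.9, 0], [0, 0, 0], 5], [[-0.06, 0.8, 0], [0, 0, 0], 5], [[-0.06, 0.6, 0], [0, 0, 0], 5], [[-0.04, 0.36, 0], [0, 0, 0], 5]]'
python3 nudge.py '[[[0, 0, 0], [0, 0, -0.0637], 5], [[0, 0, 0], [0, 0, -0.0637], 5], [[0, 0, 0], [0, 0, -0.0637], 5], [[0, 0, 0], [0, 0, -0.0535], 5], [[0, 0, 0], [0, 0, 0], 5], [[0, 0, 0], [0, 0, 0], 5]]'
python3 -c "
from h import *
s=monitor.read_state();print(s['qpos'])
a=viewer.get_image('scene');b=viewer.get_image('top')
cv2.imwrite('pics/s1.png',a);cv2.imwrite('pics/t1.png',b)
f=lambda i:cv2.resize(i,(390,520),interpolation=2)
cv2.imwrite('pics/held.png',np.hstack([f(a[75:235,360:480]),f(b[170:290,160:250])]))"
```

```text
clock: 7.5
eef_pos: [565.6, 173.6, 201.9]
tool_rot: [3.14, -0.0, 2.971]
force: [-0.8, -0.3, -0.8]
width: 11.5
gripper_force: 58.6
clock: 8.1
eef_pos: [565.6, 169.9, 201.9]
tool_rot: [-3.141, -0.001, -2.934]
force: [-0.3, -0.1, -0.7]
width: 10.8
gripper_force: 58.5
[ 0.10242467  0.66842871 -0.7242186   1.70731162  0.52142799  0.96909677
  0.95953059]
```

View pics/held.png

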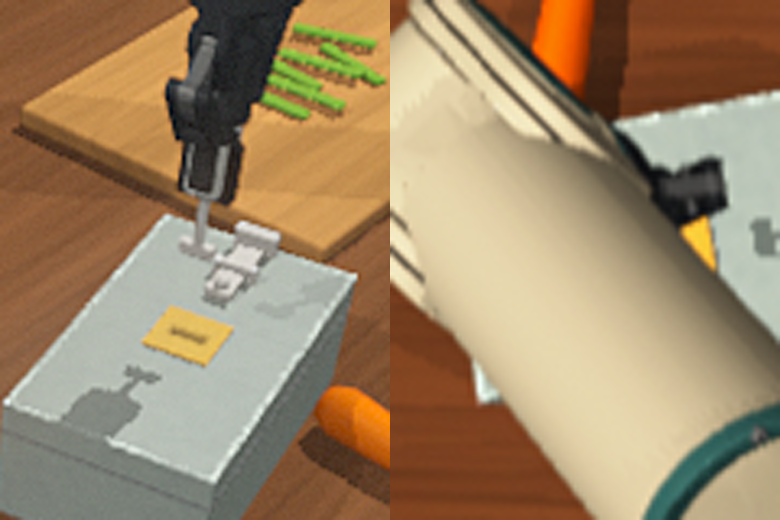

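The scene crop shows the key held upright with its bit at about (420,150) px. The brass lock is at (418,178) px, slot in line. I'll descend to just above the mouth and check the offset.

Scaled: 10 mm is 0.2, 8 mm is 0.16.

```bash
python3 nudge.py '[[[-0.024, -0.01, 0.1], [0, 0, 0], 5], [[-0.024, -0.008, 0.2], [0, 0, 0], 5], [[0, 0, 0.2], [0, 0, 0], 5], [[0, 0, 0.2], [0, 0, 0], 5], [[0, 0, 0.16], [0, 0, 0], 5], [[0, 0, 0.1], [0, 0, 0], 5], [[0, 0, 0.04], [0, 0, 0], 5], [[0, 0, 0], [0, 0, 0], 5], [[0, 0, 0], [0, 0, 0], 5]]'
python3 -c "
from h import *
a=viewer.get_image('scene');b=viewer.get_image('top')
cv2.imwrite('pics/s2.png',a);a0=cv2.imread('pics/scene0.png')
f=lambda i:cv2.resize(i,(400,560),interpolation=2)
cv2.imwrite('pics/near.png',np.hstack([f(a[135:205,393:443]),f(a0[135:205,393:443])]))
K,R,t=cam('scene')
pj=lambda p:(lambda u:u[:2]/u[2])(K@(R@np.array(p,float)+t))
e=monitor.read_state()['eef_pos'];print(e,'tip expected px',pj(e-[0,0,50.9]),'x/y jac px per 10mm',pj(e+[10,0,-50.9])-pj(e-[0,0,50.9]),pj(e+[0,10,-50.9])-pj(e-[0,0,50.9]),pj(e+[0,0,-40.9])-pj(e-[0,0,50.9]),'mouth',pj([567.4,169,92]))
"
```

```text
clock: 9.1
eef_pos: [568.6, 170.1, 152.6]
tool_rot: [3.141, 0.001, -2.931]
force: [-0.0, -0.5, -0.4]
width: 11.0
gripper_force: 58.5
[568.60564828 170.12840303 152.76724599] tip expected px [418.3632891  173.48492237] x/y jac px per 10mm [3.95101947 2.05146456] [ 2.84587391 -2.12704297] [ 0.63502683 -3.89515986] mouth [416.95272189 177.27462808]
```

View pics/near.png

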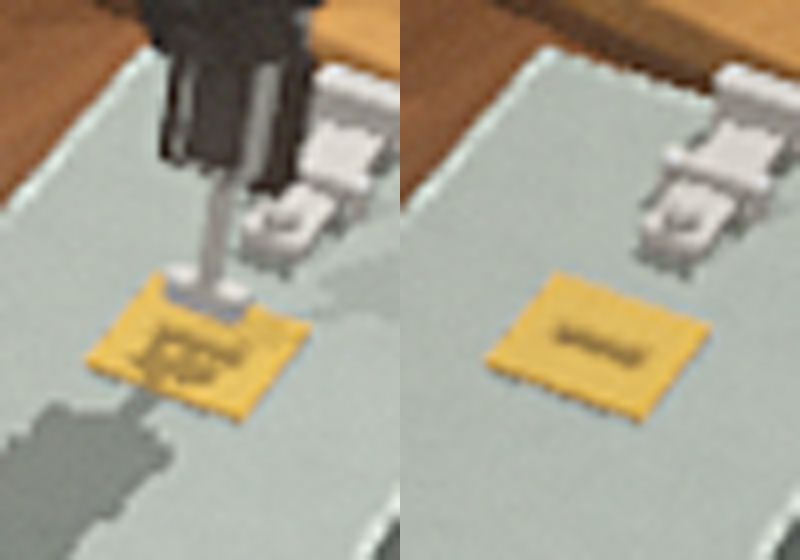

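The bit's lower edge is at (418.4,173.6) px, where I predicted it, and the slot centre is at (418.0,177.9). That puts the alignment within about 1 mm, inside the bevel's capture range. I'll enter the mouth.

Scaled: 4 mm is 0.08, 3 mm is 0.06.

```bash
python3 nudge.py '[[[-0.004, -0.018, 0.08], [0, 0, 0], 5], [[0, 0, 0.06], [0, 0, 0], 5], [[0, 0, 0.04], [0, 0, 0], 5], [[0, 0, 0.04], [0, 0, 0], 5], [[0, 0, 0.04], [0, 0, 0], 5], [[0, 0, 0], [0, 0, 0], 5]]'; python3 nudge.py '[[[0, 0, 0.04], [0, 0, 0], 5], [[0, 0, 0.04], [0, 0, 0], 5], [[0, 0, 0], [0, 0, 0], 5]]'
```

```text
clock: 9.8
eef_pos: [568.6, 169.4, 139.0]
tool_rot: [3.141, -0.0, -2.931]
force: [-0.8, 1.2, -0.4]
width: 11.2
gripper_force: 58.5
clock: 10.1
eef_pos: [568.6, 169.4, 135.1]
tool_rot: [3.141, -0.0, -2.931]
force: [0.1, 1.3, -1.2]
width: 11.3
gripper_force: 58.4
```

Scaled: 2 mm is 0.04, 1.5 mm is 0.03, -0.14 rad / 1.5708 = -0.0891.

```bash
python3 nudge.py '[[[0, 0, 0.04], [0, 0, 0.0446], 5], [[0, 0, 0.03], [0, 0, -0.0891], 5], [[0, 0, 0.03], [0, 0, 0.0891], 5], [[0, 0, 0.03], [0, 0, -0.0891], 5], [[0, 0, 0.03], [0, 0, 0.0891], 5], [[0, 0, 0.03], [0, 0, -0.0891], 5]]'; python3 nudge.py '[[[0, 0, 0.03], [0, 0, 0.0891], 5], [[0, 0, 0.03], [0, 0, -0.0891], 5], [[0, 0, 0.03], [0, 0, 0.0891], 5], [[0, 0, 0.03], [0, 0, -0.0891], 5], [[0, 0, 0.02], [0, 0, 0.0446], 5], [[0, 0, 0], [0, 0, 0], 5]]'
```

```text
clock: 10.7
eef_pos: [569.5, 170.1, 127.0]
tool_rot: [3.141, 0.003, -2.863]
force: [-0.7, 3.1, 5.6]
width: 11.1
gripper_force: 59.5
clock: 11.3
eef_pos: [568.6, 169.6, 118.8]
tool_rot: [3.141, 0.0, -2.932]
force: [-0.2, 1.5, -1.0]
width: 11.5
gripper_force: 58.6
```

Scaled: 3 mm is 0.06, 2 mm is 0.04.

```bash
python3 nudge.py '[[[0, 0.008, 0.06], [0, 0, 0], 5], [[0, 0, 0.06], [0, 0, 0], 5], [[0, 0, 0.06], [0, 0, 0], 5], [[0, 0, 0.04], [0, 0, 0], 5], [[0, 0, 0.04], [0, 0, 0], 5], [[0, 0, 0], [0, 0, 0], 5]]'; python3 nudge.py '[[[0, 0, 0.04], [0, 0, 0], 5], [[0, 0, 0.02], [0, 0, 0], 5], [[0, 0, 0.02], [0, 0, 0], 5], [[0, 0, 0], [0, 0, 0], 5]]'
```

```text
clock: 11.9
eef_pos: [568.7, 169.8, 105.7]
tool_rot: [3.141, 0.0, -2.931]
force: [-0.2, 2.1, -0.0]
width: 11.3
gripper_force: 58.9
clock: 12.3
eef_pos: [568.8, 169.9, 102.7]
tool_rot: [-3.142, 0.001, -2.931]
force: [-2.3, 1.5, 8.7]
width: 11.0
gripper_force: 60.4
```

Scaled: 0.5 mm is 0.01, 0.1 rad / 1.5708 = 0.0637.

```bash
python3 nudge.py '[[[0, 0, 0.01], [0, 0, 0.0318], 5], [[0, 0, 0], [0, 0, 0.0637], 5], [[0, 0, 0], [0, 0, 0.0637], 5], [[0, 0, 0], [0, 0, 0.0637], 5], [[0, 0, 0], [0, 0, 0.0637], 5]]'; python3 -c "
from h import *
s=monitor.read_state();print(s['torque'],s['force'],s['qpos'])"
```

```text
clock: 12.8
eef_pos: [568.8, 169.9, 102.6]
tool_rot: [3.141, 0.001, 2.898]
force: [-2.9, 1.2, 11.5]
width: 11.3
gripper_force: 60.7
[0.27695156 0.77388757 0.08699518] [-2.87848307  1.1668749  11.49267611] [-0.01866752  0.7628371  -0.518151    1.78244204  0.5337319   0.73881534
  0.50623276]
```

Scaled: 0.12 rad / 1.5708 = 0.0764.

```bash
python3 nudge.py '[[[0, 0, 0], [0, 0, 0.0764], 5], [[0, 0, 0], [0, 0, 0.0764], 5], [[0, 0, 0], [0, 0, 0.0764], 5], [[0, 0, 0], [0, 0, 0.0764], 5], [[0, 0, 0], [0, 0, 0.0764], 5], [[0, 0, 0], [0, 0, 0.0764], 5], [[0, 0, 0], [0, 0, 0.0764], 5], [[0, 0, 0], [0, 0, 0.0637], 5], [[0, 0, 0], [0, 0, 0.0382], 5], [[0, 0, 0], [0, 0, 0], 5]]'; python3 -c "
from h import *
s=monitor.read_state();print(s['torque'],s['force'],s['qpos'])"
```

```text
clock: 13.8
eef_pos: [567.9, 169.2, 102.6]
tool_rot: [-3.14, 0.001, 1.901]
force: [-3.6, 0.1, 12.8]
width: 11.2
gripper_force: 61.0
[0.13832372 1.09269908 0.16380852] [-3.64052406  0.10918404 12.77448313] [-0.18373478  0.72130216 -0.24534797  1.78834845  0.26456627  0.66544467
 -0.24937677]
```

Scaled: 0.05 rad / 1.5708 = 0.0318.

```bash
T='from cell import ctrl, viewer, monitor, finish_job;s=monitor.read_state();print(s["torque"],s["force"])'
python3 nudge.py '[[[0, 0, 0], [0, 0, 0.0637], 5], [[0, 0, 0], [0, 0, 0.0318], 5], [[0, 0, 0], [0, 0, 0], 5], [[0, 0, 0], [0, 0, 0], 5]]'; python3 -c "$T"
python3 nudge.py '[[[0, 0, 0], [0, 0, 0.0382], 5], [[0, 0, 0], [0, 0, 0], 5], [[0, 0, 0], [0, 0, 0], 5]]'; python3 -c "$T"
```

```text
clock: 14.2
eef_pos: [567.8, 169.3, 102.6]
tool_rot: [-3.14, 0.001, 1.753]
force: [-4.8, -0.3, 13.3]
width: 11.5
gripper_force: 61.0
[0.13932482 1.19389481 0.12676948] [-4.80733034 -0.34084453 13.32980915]
clock: 14.5
eef_pos: [567.7, 169.3, 102.6]
tool_rot: [-3.14, 0.001, 1.692]
force: [-3.4, 0.0, 13.9]
width: 11.6
gripper_force: 61.0
[0.14328936 1.23309371 0.25115269] [-3.42731398  0.02161019 13.91575775]
```

Scaled: 0.06 rad / 1.5708 = 0.0382.

```bash
T='from cell import ctrl, viewer, monitor, finish_job;s=monitor.read_state();print(s["torque"],s["force"])'
python3 nudge.py '[[[0, 0, 0], [0, 0, 0.0382], 5], [[0, 0, 0], [0, 0, 0], 5], [[0, 0, 0], [0, 0, 0], 5]]'; python3 -c "$T"
python3 nudge.py '[[[0, 0, 0], [0, 0, 0.0318], 5], [[0, 0, 0], [0, 0, 0], 5], [[0, 0, 0], [0, 0, 0], 5]]'; python3 -c "$T
import cv2,numpy as np
a=viewer.get_image('scene');a0=cv2.imread('pics/scene0.png')
f=lambda i:cv2.resize(i,(400,560),interpolation=2)
cv2.imwrite('pics/turn.png',np.hstack([f(a[125:195,398:448]),f(a0[125:195,398:448])]))"
```

```text
clock: 14.8
eef_pos: [567.6, 169.4, 102.6]
tool_rot: [-3.14, 0.001, 1.635]
force: [-4.4, -1.0, 13.9]
width: 11.0
gripper_force: 61.5
[0.15250678 1.246344   0.59841486] [-4.37988992 -0.96488326 13.8500702 ]
clock: 15.1
eef_pos: [567.6, 169.4, 102.6]
tool_rot: [-3.14, 0.002, 1.587]
force: [-4.3, 1.0, 14.9]
width: 11.2
gripper_force: 65.1
[0.13318407 1.17660819 1.14556217] [-4.25021163  1.00740961 14.87196577]
```

View pics/turn.png

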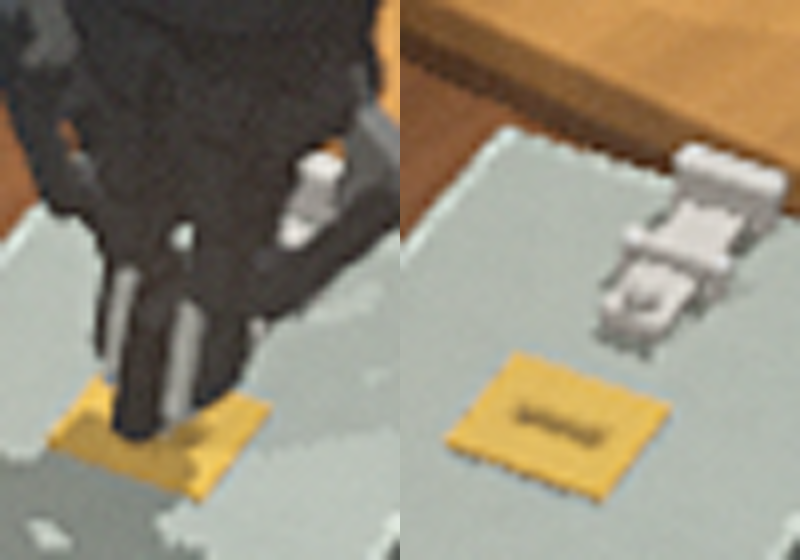

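The picture shows the key still gripped and turned crosswise, low over the brass at about (416,178) px. The twist moment jumped from 0.25 to 0.6 to 1.15 N m, so it is on the stop with about 14 N of downward push. I'm handing it in.

```bash
python3 nudge.py '[[[0, 0, 0], [0, 0, 0], 5], [[0, 0, 0], [0, 0, 0], 5]]'; python3 -c "
from cell import ctrl, viewer, monitor, finish_job
print(monitor.read_state()['torque'],finish_job())"
```

```text
clock: 15.35
eef_pos: [567.6, 169.4, 102.6]
tool_rot: [-3.14, 0.002, 1.587]
force: [-4.8, -0.4, 14.1]
width: 11.6
gripper_force: 65.1
the job is handed in; nothing more can be done
[0.13386611 1.18038495 1.14456171] None
```

I put the rectangular key into the lock, pressed it home and turned it clockwise to the stop; I handed in at about 15 s, still gripping and holding it there, with the round key left in the block and no contact with the vegetables.

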